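# Let the lime out of the fruit chute

### The job

Beside the sink a two-lane fruit chute keeps a green lime in one lane and a yellow passion fruit in the other, each behind a gate. With closed fingertips press down the red pad of the rocking lever on the lime's side so that its gate lifts and the lime rolls out into the steel tray for washing, then let go so that the gate drops shut. Do not touch or lift the fruit, do not press the passion fruit's lever, and leave the passion fruit and everything else where they are.

Things in the scene. Friction and masses are not known exactly. Their poses are not given: they have to be found in the camera images.
- chute: Fixed plywood and plastic chute, 190 x 210 mm, 132 mm tall, origin at counter level. Two lanes slope 10 deg down to its +x (mouths x=0.17, 54 mm up), centre lines y=+0.045 (left) and -0.045 (right), 46 mm wide, walls 26 mm. Outside each lane, at y=+0.085/-0.085, is its lever: red pad at -x end, blue gate across the lane at x=0.10. Axle posts at x=0, y=+-0.099. Yaw 1.22 to 1.92 rad.
- lever_left (a joint): Steel lever of the left lane (+y side), rocking on a level axle 118 mm up along chute y, at chute x=0. Hinge angle, rad: 0 = at rest, gate down; grows as the red pad at its -x end is pressed, to a stop at 0.32 (pad 35 mm lower, gate 33 mm up). The fruit passes from about 0.25. A spring returns it to 0 when let go; pressing the pad takes about 2 N to start, 4 N at the stop.
- lever_right (a joint): Steel lever of the right lane (-y side), rocking on a level axle 118 mm up along chute y, at chute x=0. Hinge angle, rad: 0 = at rest, gate down; grows as the red pad at its -x end is pressed, to a stop at 0.32 (pad 35 mm lower, gate 33 mm up). The fruit passes from about 0.25. A spring returns it to 0 when let go; pressing the pad takes about 2 N to start, 4 N at the stop.
- lever_left_pad (a point): Centre of the top face of the red press pad (36 mm along x, 32 mm along y, 8 mm thick) of the left lane's lever; at rest at chute (-0.110, +0.085, 0.124), with nothing under it but the counter or the 8 mm base board. It swings down with the lever.
- lever_right_pad (a point): Centre of the top face of the red press pad (36 mm along x, 32 mm along y, 8 mm thick) of the right lane's lever; at rest at chute (-0.110, -0.085, 0.124), with nothing under it but the counter or the 8 mm base board. It swings down with the lever.
- lime_center (a point): Centre of the lime, a green ball, 40 mm across, about 45 g. It starts in either the left or the right lane of the chute, resting against the upstream side of the closed gate, at chute about (0.076, +0.045 or -0.045, 0.091).
- passion_fruit_center (a point): Centre of the passion fruit, a yellow ball, 40 mm across, about 45 g. It starts in either the left or the right lane of the chute, resting against the upstream side of the closed gate, at chute about (0.076, +0.045 or -0.045, 0.091).
- tray: Open stainless steel tray, 150 x 200 x 36 mm, 4 mm walls, 0.8 kg, loose on the counter below both lane mouths (150 mm side along the chute's x); origin under its centre.
- cup: Green plastic cup, 72 mm across, 90 mm tall, beyond the chute; origin centre of its underside. To be left alone.
- soap_pump: Closed amber soap bottle with white push pump, 60 mm across, 180 mm tall, beyond the chute; origin centre of its underside. To be left alone.
- sponge: Yellow and green dish sponge, 100 x 65 x 30 mm, lying on the counter past the red pads; origin centre of its underside. To be left alone.
- plate_low: Lower of two stacked ceramic plates, 180 mm across, 22 mm tall; origin centre of its underside. To be left alone.
- plate_top: Upper, blue plate of the stack, 180 mm across, 22 mm tall; origin centre of its underside. To be left alone.
- ladle: Stainless ladle lying on the counter: bowl 90 mm across, 36 mm tall, handle reaching 280 mm to its -x; origin under the bowl. To be left alone.
Not all that is in view belongs to the job. Of the things that look like the part that bears lime_center, the larger one is meant.

How it is judged:
On the way, in this order (a step that is already met when the one before it is completed fails the run):
1. the lever pad on the lime's side is pressed down with the hand at the pad, the lime still in its lane (((y of lime_center in the frame of chute above 0.02 m and x of lime_center in the frame of chute below 0.15 m and value of joint lever_left above 0.12 rad and distance between the grasp point and lever_left_pad below 0.09 m) or (y of lime_center in the frame of chute below -0.02 m and x of lime_center in the frame of chute below 0.15 m and value of joint lever_right above 0.12 rad and distance between the grasp point and lever_right_pad below 0.09 m))), for 0.04 s.
2. the lime has rolled into the tray (x of lime_center in the frame of tray between -0.075 and 0.075 m and y of lime_center in the frame of tray between -0.1 and 0.1 m and z of lime_center in the frame of tray below 0.045 m), for 0.2 s.
At the end, for the whole second after the job is handed in: The lime lies in the tray (its centre within the walls and less than 45 mm above the tray's underside, moving slower than 0.1 m/s), both levers are back within 0.04 rad of rest, the passion fruit still waits behind its gate, the tray is within 25 mm of where it stood (all of step 2 and value of joint each of lever_left, lever_right below 0.04 rad and x of passion_fruit_center in the frame of chute between 0.04 and 0.096 m and z of passion_fruit_center in the frame of chute between 0.08 and 0.105 m and distance of tray from where it was at the start of the episode below 0.025 m and linear speed of lime below 0.1 m/s); the robot touches nothing.
It fails at once if the passion fruit's lever is pressed ((y of passion_fruit_center in the frame of chute above 0.02 m and value of joint lever_left above 0.08 rad) or (y of passion_fruit_center in the frame of chute below -0.02 m and value of joint lever_right above 0.08 rad)).
It fails at once if a fruit is touched by the robot (contact force between any of the fingers, the arm and lime above 0.2 N or contact force between any of the fingers, the arm and passion_fruit above 0.2 N).
It fails at once if a fruit is lifted (height (world z) of any of lime_center, passion_fruit_center above 0.12 m).
It fails at once if the passion fruit leaves its place (not (x of passion_fruit_center in the frame of chute between 0.04 and 0.096 m and z of passion_fruit_center in the frame of chute between 0.08 and 0.105 m)).
It fails at once if the tray or a bystander is moved (distance of any of tray, cup, soap_pump, sponge, plate_low, plate_top, ladle from where it was at the start of the episode above 0.03 m).
It also fails if it takes over 32 s, if anything falls off the work surface, if the arm or the gripper's body presses on something with over 40 N, if the wrist force passes 120 N, or if a joint passes its speed limit or range.

### The arm

A 6-joint arm with a two-finger parallel gripper is mounted at the origin on the work surface. World frame = base frame: x ahead of the robot, y to its left, z up, the work surface at z = 0. Lengths are in m, angles in rad, forces in N, time in s.
With the tool pointing down it reaches from about 0.325 to 0.875 m from the base axis. Payload 4.4 kg.
Tool frame: the origin (TCP) lies midway between the tips of the shut fingers; the grasp point (between the pads) lies 19 mm behind it; z points along the fingers, y is the line along which they close (so a half turn about z gives the same grasp; the last joint's range is limited). The gripper opens to 85 mm and grips with 20 to 120 N. Pads are 22 mm wide; open, the fingers measure 114 mm over their backs; the gripper's body (76 mm by 85 mm) begins 54 mm behind the grasp point. The pads swing forward as they close: fully open they stand 13 mm farther back than shut.
Start: joints at [-1.474, 0.207, 1.542, -0, 1.393, -0.15], TCP at [0.14, -0.558, 0.231] pointing down, gripper open.
Joint ranges: [-2.73, 2.73], [-0.86, 2.22], [0.23, 2.46], [-1.11, 4.25], [0.08, 2.63], [-2.82, 2.82]. Speed limits (rad/s): [2.79, 2.79, 3.14, 3.14, 3.14, 3.14].

### API

Orientations are given as a rotation vector (axis times angle).
In Python, from station import bot, optics gives the robot as it stands. The module is installed in compiled form; this text tells all that it offers.
- The arm moves only by the tool send_rows, never from a script. Its argument "rows" is a list of rows, each an object with "offset": the shift along the tool's x, y, z in units of 100 cm (1.0 is 100 cm), a list of three; "turn": the turn about the tool's z in units of 45 degrees (1.0 is 45 degrees); "fingers": the closure, from -1 (fully open) to 1 (shut). A call has 1 to 8 rows; each row is the pose to reach, as a shift and turn from the pose commanded when the call began, along the tool's axes at that moment; what a row does not reach only later rows make up. A row lasts 1/8 s, in which the tool goes at most 62.5 mm and 10.7 degrees, less where a joint would pass 70% of its speed; a pose out of reach is approached as far as the arm can. A call with a number of a shift or a turn outside -1 to 1 is refused whole. A call with a gripper value outside its range is refused whole. The fingers move at their own pace and stop on an object; the grip force is fixed at half the most. Time passes only in rows, so rows that repeat a pose let the fingers close. It gives the time, the measured TCP pose, the force, the opening and the grip force at its end, in the units of the state.
- bot.sense(): the state, without advancing time (a new reading comes with each control period).
- optics.read_camera(name): name is "scene" or "side" or "wrist"; returns a dict with "color" (420x560x3 uint8, blue, green, red), "vfov" (degrees; the focal length in pixels is half the picture's height over the tangent of half this angle, whatever the lens; pixels are square), "cx", "cy" (the principal point, pixels), "rvec" (rotation vector, rad) and "tvec" (3), from world to camera coordinates, as OpenCV has them; the wrist camera has in their place "hand_eye" (4x4, takes a point from camera to tool coordinates, whose origin is the TCP and whose axes are the flange's). Camera axes: x right, y down, z forward; pixel columns grow to the right and rows downward; lengths in m; the calibration is good to about 2 mm. A picture is of the moment at which its call begins: read the wrist's pose just before it. There is no depth.
- bot.sign_off(): hands the job in; it is judged then, once.
The state is a dict: "time": time; "joint_pos": joint angles; "qvel": joint speeds; "tau": joint torques, N m; "tool_pos": TCP position; "orientation": TCP orientation; "force": force on the tool from outside, world axes, zero at the start; "wrist_torque": the same for the moment, N m; "grip_width": opening from 0.0 (shut) to 1.0 (fully open); "grip_force": force on a finger pad.
Only numpy, scipy, OpenCV 4.12 (cv2) and the standard library are available. Lean on these libraries where they do the work, as an engineer would, in place of code of your own. Each camera call takes 0.05 s, during which the arm holds its last target. There are 200 camera calls.

## Working session

There is one attempt and no reset: what is moved stays moved. The work goes in short steps, Python scripts to look and compute and a tool call to move; the robot and the scene stay as the last step left them, time stands still between calls to the robot, and variables do not carry over. Pictures are saved under pics/ and viewed, at most 10 in all, crops included, and the job is handed in when it is done.

Besides the shell and the picture viewer there is one more tool, called after "Emit:" as a command line: name --argument value ..., lists and objects as JSON in quotes. send_rows: Moves the arm, as the interface text tells. Shifts and turns lie within -1 to 1; 1 stands for 100 cm of shift or 45 degrees of turn. Its arguments: {"type":"object","properties":{"rows":{"type":"array","items":{"type":"object","properties":{"offset":{"type":"array","items":{"type":"number"}},"turn":{"type":"number"},"fingers":{"type":"number"}}}}},"required":["rows"]}

```bash
mkdir -p pics
cat > h.py <<'E'
import numpy as np, cv2
from station import bot, optics
def cam(n):
    c=optics.read_camera(n); f=c["color"].shape[0]/2/np.tan(np.radians(c["vfov"])/2)
    c["K"]=np.array([[f,0,c["cx"]],[0,f,c["cy"]],[0,0,1.]]); return c
def pose(c):
    if "rvec" in c:
        R=cv2.Rodrigues(np.array(c["rvec"],float))[0]; return R.T,-R.T@np.array(c["tvec"],float).ravel()
    s=c["s"];R=cv2.Rodrigues(np.array(s["orientation"],float))[0];H=np.array(c["hand_eye"])
    return R@H[:3,:3], R@H[:3,3]+np.array(s["tool_pos"])
def ray(c,u,v):
    R,o=pose(c); return o,R@np.linalg.inv(c["K"])@[u,v,1]
def onz(c,u,v,z):
    o,d=ray(c,u,v); return o+d*(z-o[2])/d[2]
def proj(c,p):
    R,o=pose(c); q=c["K"]@(R.T@(np.array(p)-o)); return q[:2]/q[2]
E
python3 - <<'E'
from h import *
ims=[]
for n in("scene","side"):
    c=cam(n); cv2.imwrite(f"pics/{n}0.png",c["color"]); print(n,pose(c)[1],c["vfov"])
print(bot.sense())
E
```

```text
scene [ 0.95728342 -0.61888343  0.92944087] 49.04765751276806
side [0.39563132 0.72558943 0.68583744] 53.28271764421042
{'time': 0.1, 'joint_pos': array([-1.47449429e+00,  2.07388815e-01,  1.54283983e+00,  4.89397357e-06,
        1.39349266e+00, -1.50529101e-01]), 'qvel': array([-4.53690499e-04, -2.42010335e-03, -1.85360270e-03,  6.02629545e-05,
       -1.20370107e-03,  7.63402994e-04]), 'tau': array([-6.85388659e-04, -3.84093189e+01, -2.92549539e+01, -2.84230773e-04,
        4.85827113e-03,  4.46888777e-06]), 'tool_pos': array([ 0.14039785, -0.55687974,  0.23019757]), 'orientation': array([-3.11558619e+00, -3.86474648e-01, -9.81437492e-05]), 'force': array([-0.30818679,  0.7263143 ,  0.19885411]), 'wrist_torque': array([-0.03618417,  0.01296821, -0.03605119]), 'grip_force': 0.0, 'grip_width': 0.9997454361951226}
```

View pics/scene0.png

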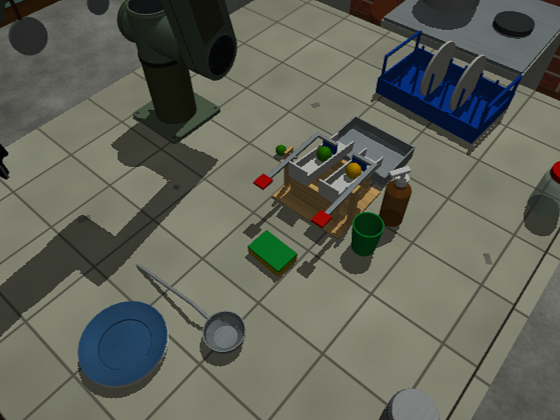

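View pics/side0.png

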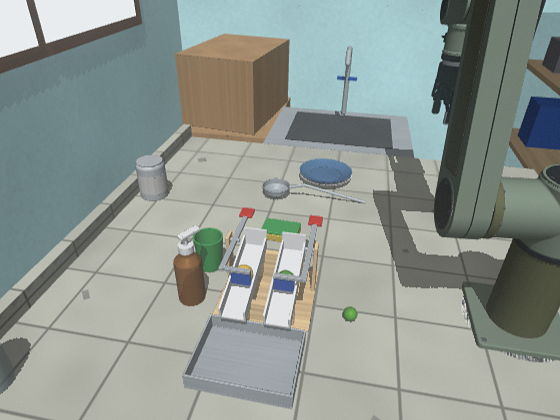

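The scene view shows the lime in its lane at (325,152) and the passion fruit at (354,170). The red pads are at (263,181) on the lime's side, nearer the robot, and at (321,219). A smaller decoy lime lies at (281,149). In the side view the pads are at (316,221) for the lime and (247,213).

Run:
```python
from h import *
P={}
for n,win in(("scene",(240,120,400,240)),("side",(230,195,335,300))):
    c=cam(n); im=c["color"]; h=cv2.cvtColor(im,cv2.COLOR_BGR2HSV)
    m=(((h[...,0]<6)|(h[...,0]>174))&(h[...,1]>180)&(h[...,2]>90)).astype('uint8')
    k=np.zeros_like(m);k[win[1]:win[3],win[0]:win[2]]=1;m*=k
    N,l,s,ce=cv2.connectedComponentsWithStats(m)
    for i in range(1,N):
        if s[i,4]>30: print(n,"red",ce[i],s[i],onz(c,*ce[i],.121))
    for nm,lo,hi in(("lime",45,75),("pf",18,30)):
        m2=((h[...,0]>=lo)&(h[...,0]<=hi)&(h[...,1]>150)&(h[...,2]>60)).astype('uint8')*k
        N,l,s,ce=cv2.connectedComponentsWithStats(m2)
        for i in range(1,N):
            if s[i,4]>25: print(n,nm,ce[i],s[i,2:],onz(c,*ce[i],.091))
s=bot.sense();R=cv2.Rodrigues(s["orientation"])[0];print(R.round(3))
```

```text
scene red [262.73648649 180.54054054] [254 174  19  14 148] [ 0.45630116 -0.11089745  0.121     ]
scene red [321.15135135 217.83783784] [311 210  21  17 185] [ 0.62686776 -0.11007673  0.121     ]
scene lime [281.02272727 147.61363636] [ 9  6 44] [0.39901223 0.02188082 0.091     ]
scene lime [324.67741935 150.5483871 ] [13 10 93] [0.49158214 0.08495094 0.091     ]
scene lime [367.7414966  224.76870748] [ 33  26 147] [ 0.70650516 -0.03980893  0.091     ]
scene lime [266.53333333 236.18333333] [ 23  10 120] [ 0.55276952 -0.2084413   0.091     ]
scene pf [353.43258427 169.66292135] [ 16  15 178] [0.58583049 0.07739597 0.091     ]
[[ 0.97   0.244 -0.   ]
 [ 0.244 -0.97   0.001]
 [ 0.    -0.001 -1.   ]]
```

Emit:
send_rows --rows '[{"offset": [0.046, -0.039, 0], "turn": 0, "fingers": 1}, {"offset": [0.092, -0.079, 0], "turn": 0, "fingers": 1}, {"offset": [0.138, -0.118, 0], "turn": 0, "fingers": 1}, {"offset": [0.184, -0.158, 0], "turn": 0, "fingers": 1}, {"offset": [0.23, -0.197, 0], "turn": 0, "fingers": 1}, {"offset": [0.277, -0.237, 0], "turn": 0, "fingers": 1}, {"offset": [0.323, -0.276, 0], "turn": 0, "fingers": 1}, {"offset": [0.369, -0.316, 0], "turn": 0, "fingers": 1}]'

```text
time: 1.2
tool_pos: [0.4219, -0.1593, 0.2314]
orientation: [3.117, 0.386, 0.001]
force: [1.0, -0.6, 0.8]
grip_width: 0.002
grip_force: 0.0
```

Run:
```python
from h import *
s=bot.sense();c=cam("wrist");c["s"]=s
cv2.imwrite("pics/w1.png",c["color"]);print(s["tool_pos"],s["grip_width"],proj(c,[.456,-.111,.124]),proj(c,s["tool_pos"]))
d=cam("side");print("side",proj(d,[.456,-.111,.124]),proj(d,[.627,-.110,.124]))
im=c["color"];h=cv2.cvtColor(im,cv2.COLOR_BGR2HSV)
m=(((h[...,0]<6)|(h[...,0]>174))&(h[...,1]>150)&(h[...,2]>60)).astype('uint8')
N,l,st,ce=cv2.connectedComponentsWithStats(m)
for i in range(1,N):
    if st[i,4]>60: print(ce[i],st[i],onz(c,*ce[i],.124))
```

```text
[ 0.42194726 -0.15928194  0.23144641] 0.0016739851881997915 [229.67482047 142.46172469] [283.08022559 261.20095547]
side [316.86792866 219.56332953] [247.69060851 211.35262722]
[226.87561275 132.54044118] [ 203  109   48   48 1632] [ 0.46245409 -0.10757894  0.124     ]
```

View pics/w1.png

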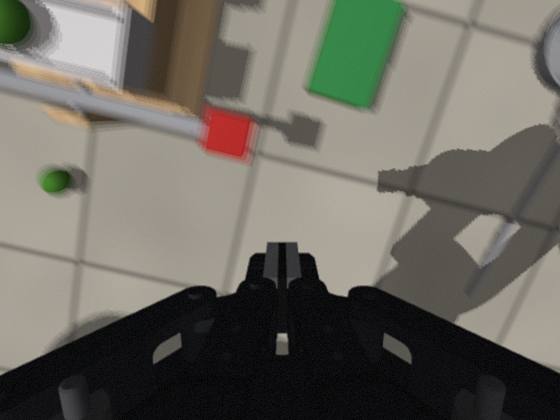

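The wrist view shows the lime-side red pad at (227,133), with the lime at top left (10,20) and clear space below the pad. The three views agree on the pad's position to about 6 mm.

Emit:
send_rows --rows '[{"offset": [0.024, -0.019, 0], "turn": 0, "fingers": 1}, {"offset": [0.047, -0.038, 0], "turn": 0, "fingers": 1}, {"offset": [0.047, -0.038, 0.03], "turn": 0, "fingers": 1}, {"offset": [0.047, -0.038, 0.06], "turn": 0, "fingers": 1}, {"offset": [0.047, -0.038, 0.09], "turn": 0, "fingers": 1}, {"offset": [0.047, -0.038, 0.09], "turn": 0, "fingers": 1}]'

```text
time: 2.05
tool_pos: [0.4547, -0.1123, 0.1387]
orientation: [-3.115, -0.385, 0.009]
force: [1.0, -0.2, -0.1]
grip_width: 0.003
grip_force: 0.0
```

Run:
```python
from h import *
s=bot.sense();c=cam("wrist");c["s"]=s
d=cam("scene")
cv2.imwrite("pics/w2.png",np.hstack([c["color"][60:360,100:460],cv2.resize(d["color"][110:260,220:420],(400,300))]));print(s["tool_pos"],s["force"])
```

```text
[ 0.4547128  -0.11227904  0.13872462] [ 0.96747868 -0.20360441 -0.10187713]
```

View pics/w2.png

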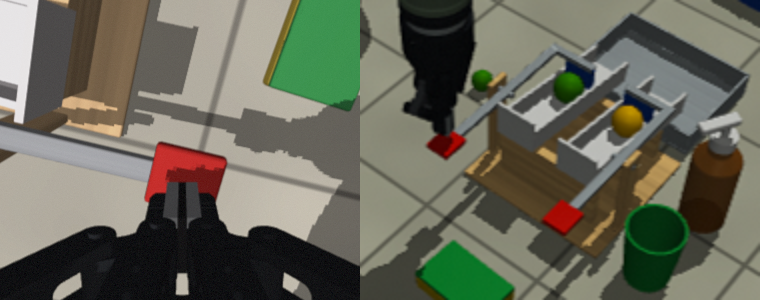

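The fingertips are over the pad, slightly on its robot side (wrist crop: tips at (180,190), pad centre at (187,175)). I'll shift them 6 mm and press.

Emit:
send_rows --rows '[{"offset": [0.006, 0, 0.005], "turn": 0, "fingers": 1}, {"offset": [0.006, 0, 0.012], "turn": 0, "fingers": 1}, {"offset": [0.006, 0, 0.02], "turn": 0, "fingers": 1}, {"offset": [0.006, 0, 0.028], "turn": 0, "fingers": 1}, {"offset": [0.006, 0, 0.036], "turn": 0, "fingers": 1}, {"offset": [0.006, 0, 0.044], "turn": 0, "fingers": 1}, {"offset": [0.006, 0, 0.046], "turn": 0, "fingers": 1}, {"offset": [0.006, 0, 0.046], "turn": 0, "fingers": 1}]'

```text
time: 3.15
tool_pos: [0.4631, -0.1111, 0.0952]
orientation: [-3.117, -0.387, 0.001]
force: [-0.8, 1.1, 3.5]
grip_width: -0.004
grip_force: 1.6
```

Run:
```python
from h import *
s=bot.sense()
d=cam("scene");e=cam("side")
cv2.imwrite("pics/w3.png",np.hstack([cv2.resize(e["color"][190:410,170:390],(300,300)),cv2.resize(d["color"][110:260,220:420],(400,300))]));print(s["tool_pos"],s["force"])
```

```text
[ 0.46307084 -0.11107474  0.09518365] [-0.76248604  1.14395258  3.53941653]
```

View pics/w3.png

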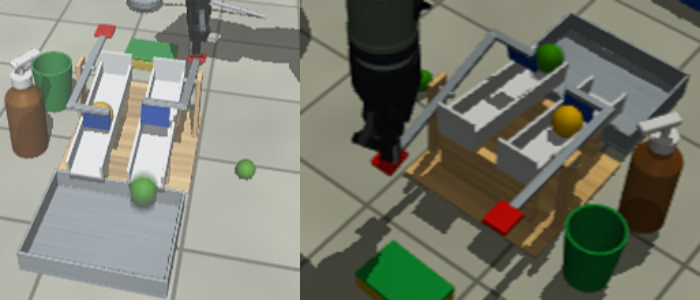

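The lime-side gate is up, and the lime is already leaving the mouth into the tray (side crop (143,190)). I'll hold briefly, then lift off.

Emit:
send_rows --rows '[{"offset": [0, 0, 0], "turn": 0, "fingers": 1}, {"offset": [0, 0, 0], "turn": 0, "fingers": 1}, {"offset": [0, 0, -0.015], "turn": 0, "fingers": 1}, {"offset": [0, 0, -0.03], "turn": 0, "fingers": 1}, {"offset": [0, 0, -0.06], "turn": 0, "fingers": 1}, {"offset": [0, 0, -0.1], "turn": 0, "fingers": 1}, {"offset": [0, 0, -0.13], "turn": 0, "fingers": 1}, {"offset": [0, 0, -0.13], "turn": 0, "fingers": 1}]'

```text
time: 4.25
tool_pos: [0.4651, -0.1119, 0.2289]
orientation: [3.114, 0.386, 0.01]
force: [-0.4, 0.1, 0.2]
grip_width: -0.001
grip_force: 0.0
```

Emit:
send_rows --rows '[{"offset": [0, 0, 0], "turn": 0, "fingers": 1}, {"offset": [0, 0, 0], "turn": 0, "fingers": 1}, {"offset": [0, 0, 0], "turn": 0, "fingers": 1}, {"offset": [0, 0, 0], "turn": 0, "fingers": 1}, {"offset": [0, 0, 0], "turn": 0, "fingers": 1}, {"offset": [0, 0, 0], "turn": 0, "fingers": 1}, {"offset": [0, 0, 0], "turn": 0, "fingers": 1}, {"offset": [0, 0, 0], "turn": 0, "fingers": 1}]'

```text
time: 5.25
tool_pos: [0.4632, -0.1112, 0.2254]
orientation: [3.118, 0.387, 0.0]
force: [-0.1, 0.2, -0.1]
grip_width: 0.001
grip_force: 0.0
```

Run:
```python
from h import *
def lime(e):
    h=cv2.cvtColor(e["color"],cv2.COLOR_BGR2HSV);m=((h[...,0]>=40)&(h[...,0]<=75)&(h[...,1]>120)&(h[...,2]>50)).astype('uint8');m[:,:180]=0;m[:280]=0;m[:,320:]=0
    M=cv2.moments(m,True);return M["m00"],M["m10"]/max(M["m00"],1),M["m01"]/max(M["m00"],1)
e=cam("side");print(lime(e))
for i in range(4): e=cam("side")
a=lime(e);print(a,onz(e,a[1],a[2],.024))
d=cam("scene");s=bot.sense()
cv2.imwrite("pics/w4.png",np.hstack([cv2.resize(e["color"][190:410,170:390],(300,300)),cv2.resize(d["color"][110:260,220:420],(400,300))]));print(s["tool_pos"],s["force"],s["time"])
```

```text
(170.0, 264.2823529411765, 382.4823529411765)
(167.0, 264.25748502994014, 382.5928143712575) [0.49791355 0.27783424 0.024     ]
[ 0.46318439 -0.11122477  0.2253008 ] [-0.31956608  0.87268383  1.18710425] 5.55
```

View pics/w4.png

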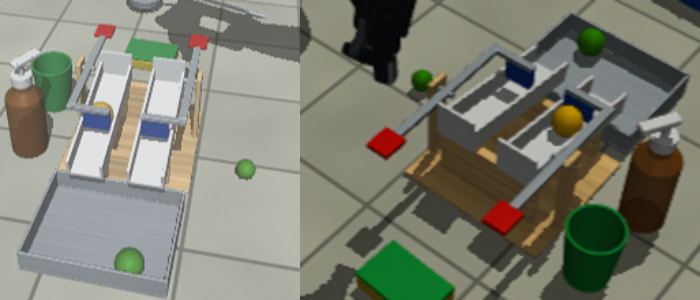

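The lime is at rest in the tray (side crop (129,263)), both gates are down, the passion fruit is still in its lane, and the gripper is clear.

```bash
python3 -c "
from station import bot
print(bot.sign_off())"
```

```text
the job is handed in; nothing more can be done
None
```

The lime rolled into the tray and lies still, its gate is shut again, the passion fruit and everything else in view looked undisturbed, and the job is handed in; the verdict was not shown.

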